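Film the two faults of a battery pack

ROBOT

A 7-joint arm with a two-finger parallel gripper is mounted at the origin on the work surface. World frame = base frame: x ahead of the robot, y to its left, z up, the work surface at z = 0. Lengths are in m, angles in rad, forces in N, time in s.
With the tool pointing down it reaches from about 0.4 to 0.85 m from the base axis. Payload 10.4 kg.
Tool frame: the origin (TCP) lies between the finger pads, 19 mm behind the fingertips; this is the grasp point; z points along the fingers, y is the line along which they close (so a half turn about z gives the same grasp; the last joint's range is limited). The gripper opens to 87 mm and grips with 3 to 60 N. Pads are 19 mm wide; open, the fingers measure 117 mm over their backs; the gripper's body (75 mm by 190 mm) begins 51 mm behind the grasp point.
Start: joints at [-1.328, 0.332, -0.065, 1.46, 0.022, 1.35, -0.088], TCP at [0.164, 0.603, 0.241] pointing down, gripper open.
Joint ranges: [-2.6, 2.6], [-0.5, 2.12], [-1.47, 1.34], [0.16, 2.42], [-1.27, 4.41], [0.06, 2.06], [-2.6, 2.6]. Speed limits (rad/s): [2.22, 2.22, 2.79, 2.79, 3.14, 3.14, 3.14].

INTERFACE

Orientations are given as a unit quaternion [x, y, z, w].
In Python, from bench import sensors, eyes, order gives the robot as it stands.
- The arm moves only by the tool arm_command, never from a script. Its argument "steps" is a list of rows, each an object with "rot": the turn, a rotation vector about the world's x, y, z in degrees, a list of three; "slide": the shift along the world's x, y, z in m, a list of three; "grip": the opening, from 0 (shut) to 1 (fully open). A call has exactly 8 rows; each row shifts and turns the commanded pose from where the row before left it; what a row does not reach is not made up. A row lasts 1/8 s, in which the tool goes at most 62.5 mm and 10.7 degrees, less where a joint would pass 70% of its speed; a pose out of reach is approached as far as the arm can. A call with a gripper value outside its range is refused whole. The fingers move at their own pace and stop on an object; "newtons" is the grip in N (left out, the last holds). Time passes only in rows, so rows that do not move let the fingers close, or fill a call up. It gives the time, the measured TCP pose, the force, the opening and the grip force at its end, in the units of the state.
- sensors.read_state(): the state, without advancing time (a new reading comes with each control period).
- eyes.camera(name): name is "side" or "top" or "wrist"; returns a dict with "pixels" (420x560x3 uint8, red, green, blue), "intrinsics" (3x3 intrinsics, pixels), "k1" (the pictures are not rectified: a ray, as slopes to the right and down, at radius r is drawn at 1 + k1 r^2 times it, then the intrinsics apply), "pose" (4x4, takes a point from camera to world coordinates). Camera axes: x right, y down, z forward; pixel columns grow to the right and rows downward; lengths in m; the calibration is good to about 2 mm. A picture is of the moment at which its call begins. There is no depth.
- order.close_job(): hands the job in; it is judged then, once.
Trained networks look in a picture, given as the dict that the camera call returned (one of the last four; its "shot" number tells which), for a name from the list of things; names that differ only in an ending like _2 or _b are one class to them, and where a whole thing is asked for, a point or a joint stands for the part that bears it (a point fixed in the world has none). Each returns a list of dicts, best first, with "conf" (0 to 1); they miss things now and then, are a little off and sometimes report something else, mostly with a low value. They report only what shows in the picture. A call takes as long as a camera call.
- eyes.look_for(name, picture): "bbox" ([left, top, right, bottom] in pixels, round what is visible of it).
The state is a dict: "time": time; "joint_positions": joint angles; "joint_vel": joint speeds; "joint_torque": joint torques, N m; "ee_pos": TCP position; "eef_rot": TCP orientation; "ft_force": force on the tool from outside, world axes, zero at the start; "torque": the same for the moment, N m; "width": finger opening in m; "grip_force": force on a finger pad.
Only numpy, scipy, OpenCV 4.12 (cv2) and the standard library are available. Lean on these libraries where they do the work, as an engineer would, in place of code of your own. Each camera call takes 0.05 s, during which the arm holds its last target. There are 200 camera calls.

TASK

Film the two faults of the battery pack for the repair report: press the recorder's big round button fully down and let it go to start filming, point at the empty seat in the pack, next at the cell that stands higher than all the others, and press the same big button again to stop filming. To point, bring the fingertips straight down over the middle of the thing, one to three centimetres above it (for the empty seat, above the level of the cell tops around it), and keep still there for two seconds. Touch nothing except the recorder's big button: no cell is pressed, shifted or lifted, and the small buttons stay alone.

Things in the scene. Friction and masses are not known exactly. Their poses are not given: they have to be found in the camera images.
- pack: Battery pack in assembly, fixed: 4 x 5 upright blue cells (32 mm across, 70 mm long) in black brackets, seats 36 mm apart, on a yellow board 172 mm (x) by 208 mm (y). Origin: centre of the board's underside; z up, y along the rows of 5. Ordinary cell tops (steel caps) are 76 mm above the bench. One seat is empty and one cell stands 15 mm proud; where differs.
- proud_cell: The cell that stands higher than all the others, 32 mm across, loose in its seat (about 4 mm of play). It looks like the others except that its top is 15 mm higher. Origin: on its axis, 85 mm below its top, z up.
- proud_cell_top (a point): Centre of the top of the cell that stands proud, 91 mm above the bench, z up.
- empty_seat_mouth (a point): The empty seat: an open round pit 32 mm across and 70 mm deep among the cells. This point is its centre, in the air at the level of the tops of the ordinary cells around it, 76 mm above the bench, z up.
- recorder: Black bench video recorder, a flat box 110 mm (x) by 180 mm (y) by 42 mm high, fixed. Origin: centre of its underside, z up. On top: a dark screen (-y side), one big round steel button (6 mm to -x and 56 mm to +y of the origin) and a row of three small steel buttons, 12 mm across, in front of the screen (36 mm to -x of the origin).
- rec_button_top (a point): Centre of the top face of the big round button, 31 mm across, standing 9 mm above the recorder's top and 51 mm above the bench when not pressed. It is pressed straight down.
- rec_button (a joint): Travel of the big button in m: 0 up, 0.005 fully down; counts as pressed beyond 0.0035. A spring lifts it back; it starts to move at 1.2 N and is fully down at 4 N.
- menu0 (a joint): Travel of the small button farthest from the big one: 0 up, 0.0025 down. Leave alone.
- menu1 (a joint): Travel of the middle small button: 0 up, 0.0025 down. Leave alone.
- menu2 (a joint): Travel of the small button nearest the big one, 69 mm from it centre to centre: 0 up, 0.0025 down. Leave alone.

How it is judged:
By the outcome, as a careful person would: the job done as asked, in the order asked, and still so for the second after the job is handed in, with the robot touching nothing.
It also fails if it takes over 56 s, if anything falls off the work surface, if the arm or the gripper's body presses on something with over 40 N, if the wrist force passes 120 N, or if a joint passes its speed limit or range.

## Working session

There is one attempt and no reset: what is moved stays moved. The work goes in short steps, Python scripts to look and compute and a tool call to move; the robot and the scene stay as the last step left them, time stands still between calls to the robot, and variables do not carry over. Pictures are saved under pics/ and viewed, at most 10 in all, crops included, and the job is handed in when it is done.

Besides the shell and the picture viewer there is one more tool, called after "Emit:" as a command line: name --argument value ..., lists and objects as JSON in quotes. arm_command: Moves the arm, as the interface text tells. Its arguments: {"type":"object","properties":{"steps":{"type":"array","items":{"type":"object","properties":{"rot":{"type":"array","items":{"type":"number"}},"slide":{"type":"array","items":{"type":"number"}},"grip":{"type":"number"}}}},"newtons":{"type":"number"}},"required":["steps"]}

```bash
mkdir -p pics; cat > h.py <<'E'
import numpy as np, cv2
from bench import sensors, eyes, order
def ray(p,uv):
    K=np.array(p["intrinsics"]);d=(np.array(uv,float)-K[:2,2])/[K[0,0],K[1,1]]
    s=d.copy()
    for _ in range(20): s=d/(1+p["k1"]*(s@s))
    T=np.array(p["pose"]); return T[:3,3],T[:3,:3]@np.r_[s,1]
def at(p,uv,z):
    o,r=ray(p,uv); return o+r*(z-o[2])/r[2]
def proj(p,X):
    T=np.array(p["pose"]);c=T[:3,:3].T@(np.array(X)-T[:3,3]);s=c[:2]/c[2];s=s*(1+p["k1"]*(s@s))
    K=np.array(p["intrinsics"]);return s*[K[0,0],K[1,1]]+K[:2,2]
def save(p,n): cv2.imwrite("pics/"+n,cv2.cvtColor(np.array(p["pixels"]),cv2.COLOR_RGB2BGR))
E
python3 - <<'E'
from h import *
s=sensors.read_state();print(s["time"],s["ee_pos"],s["eef_rot"],s["width"])
for c in ("top","side"):
    p=eyes.camera(c);save(p,c+"1.png");print(c,np.array(p["pose"])[:3,3].round(3))
    for n,z in (("pack",.04),("recorder",.042),("rec_button_top",.051),("proud_cell",.091),("proud_cell_top",.091),("empty_seat_mouth",.076),("menu1",.042),("rec_button",.051)):
        for r in eyes.look_for(n,p)[:2]:
            b=r["bbox"];print(n,round(r["conf"],2),np.round(b),at(p,[(b[0]+b[2])/2,(b[1]+b[3])/2],z).round(3))
E
```

```text
0.0 [0.16407074 0.60269616 0.24048252] [ 1.32479684e-01  9.91185474e-01 -6.98195441e-04 -5.43373218e-05] 0.08714332645617513
top [ 0.293 -0.078  1.1  ]
pack 0.7 [122. 156. 233. 255.] [0.546 0.128 0.04 ]
pack 0.24 [347. 196. 444. 257.] [ 0.514 -0.314  0.04 ]
recorder 0.57 [348. 195. 446. 260.] [ 0.512 -0.316  0.042]
rec_button_top 0.73 [362. 217. 378. 235.] [ 0.512 -0.261  0.051]
proud_cell 0.54 [163. 164. 178. 178.] [0.603 0.136 0.091]
proud_cell_top 0.75 [161. 162. 178. 180.] [0.604 0.138 0.091]
empty_seat_mouth 0.5 [158. 225. 171. 233.] [0.49  0.142 0.076]
empty_seat_mouth 0.33 [121. 161. 233. 254.] [0.533 0.121 0.076]
rec_button 0.6 [362. 219. 379. 231.] [ 0.514 -0.262  0.051]
side [ 0.008 -0.589  0.714]
pack 0.8 [165. 122. 275. 205.] [0.541 0.104 0.04 ]
pack 0.57 [309. 229. 420. 326.] [ 0.506 -0.33   0.04 ]
recorder 0.71 [307. 229. 420. 327.] [ 0.502 -0.33   0.042]
rec_button_top 0.49 [331. 241. 347. 260.] [ 0.515 -0.262  0.051]
proud_cell 0.76 [225. 122. 238. 142.] [0.598 0.123 0.091]
proud_cell_top 0.6 [226. 124. 235. 142.] [0.594 0.121 0.091]
rec_button 0.6 [331. 244. 344. 258.] [ 0.513 -0.261  0.051]
```

```bash
python3 - <<'E'
import cv2
a=cv2.resize(cv2.imread("pics/top1.png")[140:270,110:460],None,fx=2.28,fy=2.28,interpolation=3)
b=cv2.resize(cv2.imread("pics/side1.png")[110:215,150:430],None,fx=2.85,fy=2.85,interpolation=3)
import numpy as np
w=min(a.shape[1],b.shape[1]);cv2.imwrite("pics/c1.png",np.vstack([a[:,:w],b[:,:w]]))
print(a.shape,b.shape)
E
```

```text
(296, 798, 3) (299, 798, 3)
```

View pics/c1.png

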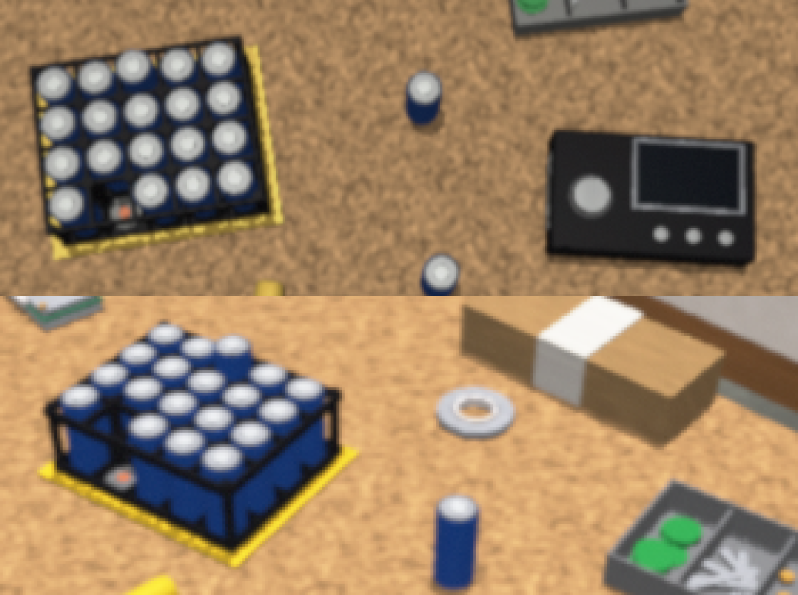

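The top crop shows the empty seat at about (108,197), in the front row, second from the left. The proud cell is at (132,66), in the middle of the back row, and the side view agrees. The big button is at (591,195). Next I fit the cell grid and the button row.

```bash
python3 - <<'E'
from h import *
p=eyes.camera("top")
f=lambda c,z:at(p,[(c[0]+.5)/2.28+110-.5,(c[1]+.5)/2.28+140-.5],z)
R={(0,0):(53,82),(0,1):(95,76),(0,3):(176,65),(0,4):(218,59),(1,0):(57,122),(1,1):(99,116),(1,2):(140,109),(1,3):(182,104),(1,4):(223,97),(2,0):(62,162),(2,1):(104,156),(2,2):(146,149),(2,3):(187,143),(2,4):(229,136),(3,0):(65,204),(3,2):(150,190),(3,3):(193,184),(3,4):(235,178)}
A=np.array([[1.5-i,2-j] for i,j in R])*.036; B=np.array([f(c,.076)[:2] for c in R.values()])
M,_=cv2.estimateAffinePartial2D(A,B,method=cv2.LMEDS);print(M.round(4),np.hypot(*M[:,0]),"res",np.abs(A@M[:,:2].T+M[:,2]-B).max())
g=lambda i,j:M[:,:2]@[(1.5-i)*.036,(2-j)*.036]+M[:,2]
print("empty",g(3,1),"proud",g(0,2),f((132,66),.091))
print("menus",[f(c,.045).round(4) for c in((661,234),(693,236),(726,238))],"big",f((591,195),.051).round(4))
E
```

```text
[[ 0.9849 -0.1825  0.5555]
 [ 0.1825  0.9849  0.1316]] 1.0016343819372302 res 0.0009409271081519954
empty [0.49579349 0.15715158] proud [0.6087294  0.14140743] [0.6078889  0.14186369 0.091     ]
menus [array([ 0.4812, -0.3203,  0.045 ]), array([ 0.4802, -0.348 ,  0.045 ]), array([ 0.4792, -0.3765,  0.045 ])] big [ 0.5131 -0.2588  0.051 ]
```

Emit:
arm_command --steps '[{"slide": [0.04,-0.05,0],"grip": 0},{"slide": [0.04,-0.05,0],"grip": 0},{"slide": [0.04,-0.05,0],"grip": 0},{"slide": [0.04,-0.05,0],"grip": 0},{"slide": [0.04,-0.05,0],"grip": 0},{"slide": [0.04,-0.05,0],"grip": 0},{"slide": [0.04,-0.05,0],"grip": 0},{"slide": [0.02,-0.05,0],"grip": 0}]'

```text
schema error: expected keys rot, slide, grip
```

Emit:
arm_command --steps '[{"rot": [0,0,0],"slide": [0.04,-0.05,0],"grip": 0},{"rot": [0,0,0],"slide": [0.04,-0.05,0],"grip": 0},{"rot": [0,0,0],"slide": [0.04,-0.05,0],"grip": 0},{"rot": [0,0,0],"slide": [0.04,-0.05,0],"grip": 0},{"rot": [0,0,0],"slide": [0.04,-0.05,0],"grip": 0},{"rot": [0,0,0],"slide": [0.04,-0.05,0],"grip": 0},{"rot": [0,0,0],"slide": [0.04,-0.05,0],"grip": 0},{"rot": [0,0,0],"slide": [0.02,-0.05,0],"grip": 0}]'

```text
time: 1.95
ee_pos: [0.4589, 0.2093, 0.2414]
eef_rot: [0.133, 0.991, 0.0, 0.0]
ft_force: [-0.4, -0.0, 0.9]
width: 0.0151
grip_force: 0.0
```

Emit:
arm_command --steps '[{"rot": [0,0,0],"slide": [0.007,-0.058,0],"grip": 0},{"rot": [0,0,0],"slide": [0.007,-0.058,0],"grip": 0},{"rot": [0,0,0],"slide": [0.007,-0.058,0],"grip": 0},{"rot": [0,0,0],"slide": [0.007,-0.058,0],"grip": 0},{"rot": [0,0,0],"slide": [0.007,-0.058,0],"grip": 0},{"rot": [0,0,0],"slide": [0.007,-0.058,0],"grip": 0},{"rot": [0,0,0],"slide": [0.006,-0.058,0],"grip": 0},{"rot": [0,0,0],"slide": [0.004,-0.058,0],"grip": 0}]'

```text
time: 2.95
ee_pos: [0.5097, -0.2542, 0.2416]
eef_rot: [0.132, 0.991, 0.0, 0.0]
ft_force: [0.9, 0.8, -0.4]
width: 0.0004
grip_force: 0.0
```

Emit:
arm_command --steps '[{"rot": [0,0,0],"slide": [0,0,-0.04],"grip": 0},{"rot": [0,0,0],"slide": [0,0,-0.04],"grip": 0},{"rot": [0,0,0],"slide": [0,0,-0.03],"grip": 0},{"rot": [0,0,0],"slide": [0,0,-0.02],"grip": 0},{"rot": [0,0,0],"slide": [0,0,0],"grip": 0},{"rot": [0,0,0],"slide": [0,0,0],"grip": 0},{"rot": [0,0,0],"slide": [0,0,0],"grip": 0},{"rot": [0,0,0],"slide": [0,0,0],"grip": 0}]'

```text
time: 3.95
ee_pos: [0.5098, -0.2526, 0.112]
eef_rot: [0.132, 0.991, 0.0, 0.001]
ft_force: [0.2, 0.4, -0.0]
width: 0.0003
grip_force: 0.0
```

```bash
python3 - <<'E'
from h import *
print(sensors.read_state()["ee_pos"])
p=eyes.camera("wrist")
for n in("rec_button_top","menu2"):
  for r in eyes.look_for(n,p)[:3]:
    b=r["bbox"];print(n,round(r["conf"],2),np.round(b),at(p,[(b[0]+b[2])/2,(b[1]+b[3])/2],.051).round(4))
q=eyes.camera("side");save(p,"w1.png")
cv2.imwrite("pics/c2.png",np.hstack([cv2.cvtColor(np.array(p["pixels"]),4)[::1,80:480],cv2.resize(cv2.cvtColor(np.array(q["pixels"]),4)[200:340,290:420],(390,420))]))
E
```

```text
[ 0.50982923 -0.2526487   0.11197704]
rec_button_top 0.81 [252. 224. 298. 251.] [ 0.51   -0.2585  0.051 ]
rec_button_top 0.63 [160. 212. 177. 229.] [ 0.4823 -0.3183  0.051 ]
menu2 0.76 [162. 209. 178. 230.] [ 0.4818 -0.3175  0.051 ]
menu2 0.72 [119. 221. 140. 236.] [ 0.4805 -0.3441  0.051 ]
menu2 0.53 [ 81. 225. 102. 246.] [ 0.4784 -0.3703  0.051 ]
```

View pics/c2.png

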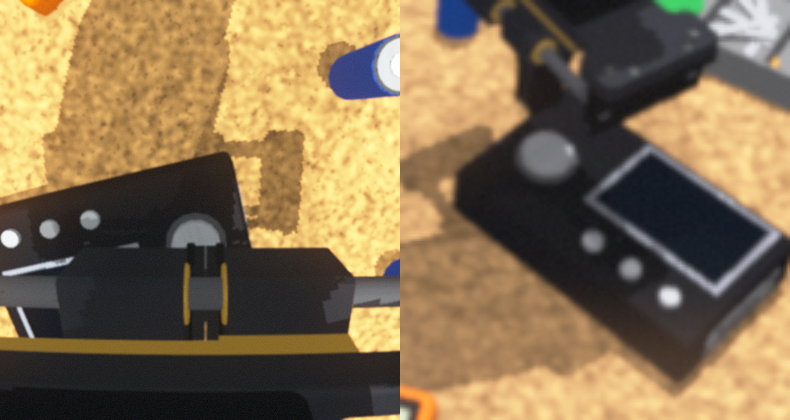

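The wrist view shows the big button at (195,232), half hidden behind the fingers, and the fingers are a few mm to its +y side. The side view shows the fingers clear above the recorder. I correct by +3 and -6 mm, then press.

Emit:
arm_command --steps '[{"rot": [0,0,0],"slide": [0.003,-0.006,-0.01],"grip": 0},{"rot": [0,0,0],"slide": [0,0,-0.015],"grip": 0},{"rot": [0,0,0],"slide": [0,0,-0.01],"grip": 0},{"rot": [0,0,0],"slide": [0,0,-0.004],"grip": 0},{"rot": [0,0,0],"slide": [0,0,-0.003],"grip": 0},{"rot": [0,0,0],"slide": [0,0,-0.002],"grip": 0},{"rot": [0,0,0],"slide": [0,0,-0.002],"grip": 0},{"rot": [0,0,0],"slide": [0,0,0],"grip": 0}]'

```text
time: 5.15
ee_pos: [0.5125, -0.2586, 0.0655]
eef_rot: [0.133, 0.991, 0.0, 0.0]
ft_force: [-1.6, 0.6, 3.2]
width: 0.0004
grip_force: 1.9
```

Emit:
arm_command --steps '[{"rot": [0,0,0],"slide": [0,0,-0.001],"grip": 0},{"rot": [0,0,0],"slide": [0,0,-0.001],"grip": 0},{"rot": [0,0,0],"slide": [0,0,0],"grip": 0},{"rot": [0,0,0],"slide": [0,0,0],"grip": 0},{"rot": [0,0,0],"slide": [0,0,0],"grip": 0},{"rot": [0,0,0],"slide": [0,0,0],"grip": 0},{"rot": [0,0,0],"slide": [0,0,0],"grip": 0},{"rot": [0,0,0],"slide": [0,0,0],"grip": 0}]'

```text
time: 6.15
ee_pos: [0.5126, -0.2587, 0.0649]
eef_rot: [0.133, 0.991, 0.001, 0.0]
ft_force: [-9.1, 4.1, 20.8]
width: 0.0006
grip_force: 10.5
```

Force is 20.8 N and travel has stopped, so the button is fully down. Next I release it and lift.

Emit:
arm_command --steps '[{"rot": [0,0,0],"slide": [0,0,0.004],"grip": 0},{"rot": [0,0,0],"slide": [0,0,0.01],"grip": 0},{"rot": [0,0,0],"slide": [0,0,0.03],"grip": 0},{"rot": [0,0,0],"slide": [0,0,0.05],"grip": 0},{"rot": [0,0,0],"slide": [0,0,0.05],"grip": 0},{"rot": [0,0,0],"slide": [0,0.05,0],"grip": 0},{"rot": [0,0,0],"slide": [0,0.05,0],"grip": 0},{"rot": [0,0,0],"slide": [0,0.05,0],"grip": 0}]'

```text
time: 7.15
ee_pos: [0.5125, -0.107, 0.2078]
eef_rot: [0.133, 0.991, 0.0, 0.001]
ft_force: [0.9, -0.3, -0.2]
width: 0.0003
grip_force: 0.0
```

Emit:
arm_command --steps '[{"rot": [0,0,0],"slide": [0,0.05,0],"grip": 0},{"rot": [0,0,0],"slide": [0,0.05,0],"grip": 0},{"rot": [0,0,0],"slide": [0,0.05,0],"grip": 0},{"rot": [0,0,0],"slide": [0,0.05,0],"grip": 0},{"rot": [0,0,0],"slide": [-0.007,0.035,0],"grip": 0},{"rot": [0,0,0],"slide": [-0.01,0.03,0],"grip": 0},{"rot": [0,0,0],"slide": [0,0,0],"grip": 0},{"rot": [0,0,0],"slide": [0,0,0],"grip": 0}]'

```text
time: 8.15
ee_pos: [0.4958, 0.1557, 0.2075]
eef_rot: [0.133, 0.991, 0.0, 0.0]
ft_force: [-0.5, -0.5, 0.1]
width: 0.0007
grip_force: 0.0
```

```bash
python3 - <<'E'
from h import *
s=sensors.read_state();print(s["ee_pos"],s["ft_force"])
p=eyes.camera("wrist");q=eyes.camera("top")
for n,z in(("empty_seat_mouth",.076),("proud_cell_top",.091)):
  for r in eyes.look_for(n,p)[:2]:
    b=r["bbox"];print(n,round(r["conf"],2),np.round(b),at(p,[(b[0]+b[2])/2,(b[1]+b[3])/2],z).round(4))
im=cv2.cvtColor(np.array(p["pixels"]),4)
for X in([.4958,.1572,.076],[.6087,.1414,.091]): cv2.circle(im,tuple(int(v) for v in proj(p,X).round()),4,(0,0,255),1)
cv2.imwrite("pics/c3.png",np.hstack([im[:,60:500],cv2.resize(cv2.cvtColor(np.array(q["pixels"]),4)[150:270,350:450],(350,420))]))
E
```

```text
[0.49575174 0.15574429 0.20751772] [-0.51173077 -0.47836317  0.10246565]
empty_seat_mouth 0.71 [273. 179. 297. 206.] [0.4848 0.1592 0.076 ]
proud_cell_top 0.59 [285. 332. 285. 336.] [0.6013 0.1272 0.091 ]
```

View pics/c3.png

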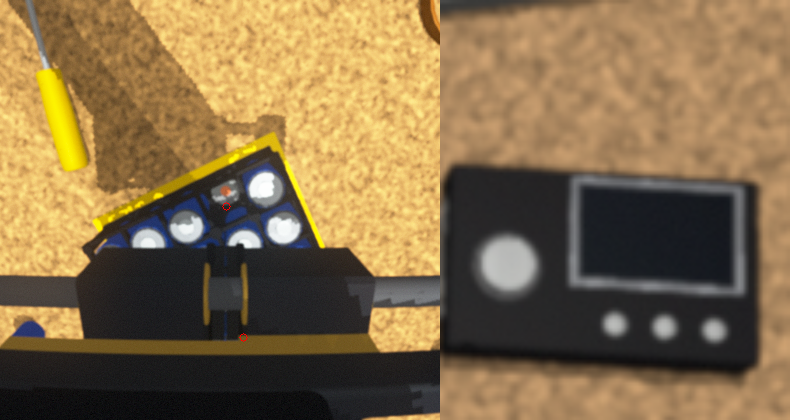

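The wrist view puts my computed empty seat at (225,206), midway between its neighbours at (265,188) and (186,227), so the position holds. The detector's box is on the pit floor. Next I lower and hold still.

Emit:
arm_command --steps '[{"rot": [0,0,0],"slide": [0,0.001,-0.03],"grip": 0},{"rot": [0,0,0],"slide": [0,0,-0.03],"grip": 0},{"rot": [0,0,0],"slide": [0,0,-0.02],"grip": 0},{"rot": [0,0,0],"slide": [0,0,-0.012],"grip": 0},{"rot": [0,0,0],"slide": [0,0,0],"grip": 0},{"rot": [0,0,0],"slide": [0,0,0],"grip": 0},{"rot": [0,0,0],"slide": [0,0,0],"grip": 0},{"rot": [0,0,0],"slide": [0,0,0],"grip": 0}]'

```text
time: 9.35
ee_pos: [0.4957, 0.1576, 0.1157]
eef_rot: [0.132, 0.991, 0.0, 0.0]
ft_force: [-0.4, 0.4, 0.4]
width: 0.0003
grip_force: 0.0
```

Emit:
arm_command --steps '[{"rot": [0,0,0],"slide": [0,0,0],"grip": 0},{"rot": [0,0,0],"slide": [0,0,0],"grip": 0},{"rot": [0,0,0],"slide": [0,0,0],"grip": 0},{"rot": [0,0,0],"slide": [0,0,0],"grip": 0},{"rot": [0,0,0],"slide": [0,0,0],"grip": 0},{"rot": [0,0,0],"slide": [0,0,0],"grip": 0},{"rot": [0,0,0],"slide": [0,0,0],"grip": 0},{"rot": [0,0,0],"slide": [0,0,0],"grip": 0}]'

```text
time: 10.35
ee_pos: [0.4955, 0.1574, 0.1153]
eef_rot: [0.133, 0.991, 0.0, 0.0]
ft_force: [-0.9, 0.1, -0.3]
width: 0.0006
grip_force: 0.0
```

Emit:
arm_command --steps '[{"rot": [0,0,0],"slide": [0,0,0],"grip": 0},{"rot": [0,0,0],"slide": [0,0,0],"grip": 0},{"rot": [0,0,0],"slide": [0,0,0],"grip": 0},{"rot": [0,0,0],"slide": [0,0,0],"grip": 0},{"rot": [0,0,0],"slide": [0,0,0],"grip": 0},{"rot": [0,0,0],"slide": [0,0,0],"grip": 0},{"rot": [0,0,0],"slide": [0,0,0],"grip": 0},{"rot": [0,0,0],"slide": [0,0,0],"grip": 0}]'

```text
time: 11.35
ee_pos: [0.4955, 0.1575, 0.1153]
eef_rot: [0.133, 0.991, 0.0, -0.0]
ft_force: [-0.3, 0.0, -0.7]
width: 0.0001
grip_force: 0.0
```

Emit:
arm_command --steps '[{"rot": [0,0,0],"slide": [0,0,0],"grip": 0},{"rot": [0,0,0],"slide": [0,0,0.03],"grip": 0},{"rot": [0,0,0],"slide": [0,0,0.04],"grip": 0},{"rot": [0,0,0],"slide": [0.04,-0.005,0.01],"grip": 0},{"rot": [0,0,0],"slide": [0.04,-0.005,0],"grip": 0},{"rot": [0,0,0],"slide": [0.033,-0.005,0],"grip": 0},{"rot": [0,0,0],"slide": [0,0,0],"grip": 0},{"rot": [0,0,0],"slide": [0,0,0],"grip": 0}]'

```text
time: 12.35
ee_pos: [0.6079, 0.1425, 0.195]
eef_rot: [0.133, 0.991, -0.0, -0.0]
ft_force: [-0.2, -0.1, 0.5]
width: 0.0004
grip_force: 0.0
```

```bash
python3 - <<'E'
from h import *
s=sensors.read_state();print(s["time"],s["ee_pos"],s["ft_force"])
p=eyes.camera("side");q=eyes.camera("top")
o=[]
for c,sl in((p,np.s_[60:210,140:290]),(q,np.s_[130:270,110:250])):
  im=cv2.cvtColor(np.array(c["pixels"]),4);im=cv2.resize(im[sl],(399,420),interpolation=3);o.append(im)
cv2.imwrite("pics/c4.png",np.hstack(o))
E
```

```text
12.35 [0.6079444  0.14251422 0.19497455] [-0.17252744 -0.13792305  0.46397811]
```

View pics/c4.png

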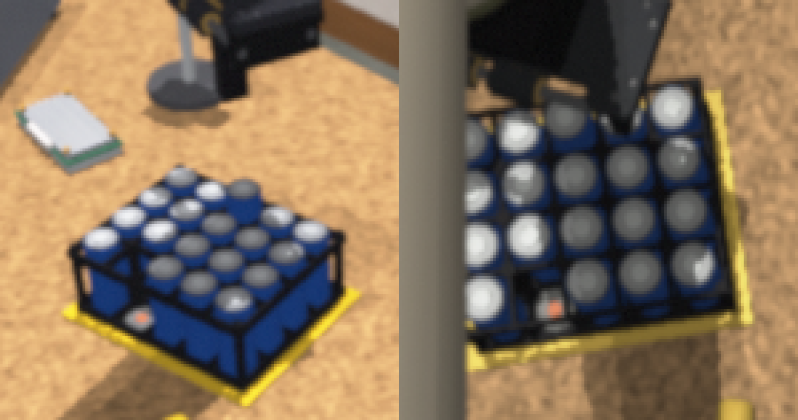

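In the side view the fingers at (230,95) are above the proud cell at (243,190), and nothing in the pack has moved. Next I lower to 2 cm above it and hold.

Emit:
arm_command --steps '[{"rot": [0,0,0],"slide": [0,-0.001,-0.03],"grip": 0},{"rot": [0,0,0],"slide": [0,0,-0.02],"grip": 0},{"rot": [0,0,0],"slide": [0,0,-0.015],"grip": 0},{"rot": [0,0,0],"slide": [0,0,0],"grip": 0},{"rot": [0,0,0],"slide": [0,0,0],"grip": 0},{"rot": [0,0,0],"slide": [0,0,0],"grip": 0},{"rot": [0,0,0],"slide": [0,0,0],"grip": 0},{"rot": [0,0,0],"slide": [0,0,0],"grip": 0}]'

```text
time: 13.45
ee_pos: [0.6086, 0.1415, 0.1305]
eef_rot: [0.133, 0.991, 0.0, 0.0]
ft_force: [-0.3, 0.9, -0.2]
width: 0.0005
grip_force: 0.0
```

Emit:
arm_command --steps '[{"rot": [0,0,0],"slide": [0,0,0],"grip": 0},{"rot": [0,0,0],"slide": [0,0,0],"grip": 0},{"rot": [0,0,0],"slide": [0,0,0],"grip": 0},{"rot": [0,0,0],"slide": [0,0,0],"grip": 0},{"rot": [0,0,0],"slide": [0,0,0],"grip": 0},{"rot": [0,0,0],"slide": [0,0,0],"grip": 0},{"rot": [0,0,0],"slide": [0,0,0],"grip": 0},{"rot": [0,0,0],"slide": [0,0,0],"grip": 0}]'

```text
time: 14.45
ee_pos: [0.6085, 0.1415, 0.1303]
eef_rot: [0.133, 0.991, 0.0, 0.0]
ft_force: [0.0, 0.3, 0.7]
width: 0.0009
grip_force: 0.0
```

Emit:
arm_command --steps '[{"rot": [0,0,0],"slide": [0,0,0],"grip": 0},{"rot": [0,0,0],"slide": [0,0,0],"grip": 0},{"rot": [0,0,0],"slide": [0,0,0],"grip": 0},{"rot": [0,0,0],"slide": [0,0,0],"grip": 0},{"rot": [0,0,0],"slide": [0,0,0],"grip": 0},{"rot": [0,0,0],"slide": [0,0,0],"grip": 0},{"rot": [0,0,0],"slide": [0,0,0],"grip": 0},{"rot": [0,0,0],"slide": [0,0,0],"grip": 0}]'

```text
time: 15.45
ee_pos: [0.6085, 0.1414, 0.1303]
eef_rot: [0.133, 0.991, 0.0, 0.0]
ft_force: [-0.8, 0.5, -0.5]
width: 0.0006
grip_force: 0.0
```

Emit:
arm_command --steps '[{"rot": [0,0,0],"slide": [0,0,0],"grip": 0},{"rot": [0,0,0],"slide": [0,0,0.03],"grip": 0},{"rot": [0,0,0],"slide": [0,0,0.04],"grip": 0},{"rot": [0,0,0],"slide": [-0.02,-0.05,0],"grip": 0},{"rot": [0,0,0],"slide": [-0.02,-0.05,0],"grip": 0},{"rot": [0,0,0],"slide": [-0.02,-0.05,0],"grip": 0},{"rot": [0,0,0],"slide": [-0.02,-0.05,0],"grip": 0},{"rot": [0,0,0],"slide": [-0.015,-0.05,0],"grip": 0}]'

```text
time: 16.45
ee_pos: [0.5126, -0.1101, 0.2005]
eef_rot: [0.133, 0.991, 0.0, 0.0]
ft_force: [-0.0, 0.3, 0.6]
width: 0.0003
grip_force: 0.0
```

Emit:
arm_command --steps '[{"rot": [0,0,0],"slide": [0,-0.05,0],"grip": 0},{"rot": [0,0,0],"slide": [0,-0.05,0],"grip": 0},{"rot": [0,0,0],"slide": [0,-0.05,0],"grip": 0},{"rot": [0,0,0],"slide": [0,0,-0.04],"grip": 0},{"rot": [0,0,0],"slide": [0,0,-0.04],"grip": 0},{"rot": [0,0,0],"slide": [0,0,-0.02],"grip": 0},{"rot": [0,0,0],"slide": [0,0,0],"grip": 0},{"rot": [0,0,0],"slide": [0,0,0],"grip": 0}]'

```text
time: 17.45
ee_pos: [0.5143, -0.2589, 0.1018]
eef_rot: [0.132, 0.991, -0.0, 0.001]
ft_force: [-0.5, -0.5, -0.3]
width: 0.0008
grip_force: 0.0
```

Emit:
arm_command --steps '[{"rot": [0,0,0],"slide": [0,0,-0.018],"grip": 0},{"rot": [0,0,0],"slide": [0,0,-0.01],"grip": 0},{"rot": [0,0,0],"slide": [0,0,-0.004],"grip": 0},{"rot": [0,0,0],"slide": [0,0,-0.003],"grip": 0},{"rot": [0,0,0],"slide": [0,0,-0.002],"grip": 0},{"rot": [0,0,0],"slide": [0,0,-0.001],"grip": 0},{"rot": [0,0,0],"slide": [0,0,0],"grip": 0},{"rot": [0,0,0],"slide": [0,0,0],"grip": 0}]'

```text
time: 18.45
ee_pos: [0.5135, -0.2585, 0.0646]
eef_rot: [0.133, 0.991, 0.001, 0.0]
ft_force: [-12.1, 7.6, 31.1]
width: 0.0006
grip_force: 15.2
```

Fully down again. Now I release and retreat.

Emit:
arm_command --steps '[{"rot": [0,0,0],"slide": [0,0,0.004],"grip": 0},{"rot": [0,0,0],"slide": [0,0,0.01],"grip": 0},{"rot": [0,0,0],"slide": [0,0,0.03],"grip": 0},{"rot": [0,0,0],"slide": [0,0,0.05],"grip": 0},{"rot": [0,0,0],"slide": [0,0,0.05],"grip": 0},{"rot": [0,0,0],"slide": [0,0,0],"grip": 0},{"rot": [0,0,0],"slide": [0,0,0],"grip": 0},{"rot": [0,0,0],"slide": [0,0,0],"grip": 0}]'

```text
time: 19.45
ee_pos: [0.5129, -0.2582, 0.205]
eef_rot: [0.132, 0.991, 0.0, -0.001]
ft_force: [-0.6, 0.2, -0.3]
width: 0.0005
grip_force: 0.0
```

```bash
python3 - <<'E'
from h import *
s=sensors.read_state();print(s["time"],s["ee_pos"],s["ft_force"])
print(order.close_job())
E
```

```text
19.45 [ 0.51287794 -0.25823913  0.20502066] [-0.64564587  0.20200939 -0.26280424]
the job is handed in; nothing more can be done
None
```

The job is handed in after 19.5 s: I pressed the big button to start, pointed at the empty seat and then the proud cell (about 2 cm above each, over 2 s), and pressed it again to stop; the force readings showed contact only at the big button, and no verdict was returned.

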